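Power down the charging strip and open the battery pack

TASK

Switch off all four red toggles on the grey charging strip in one finger drag along the row, without lifting off part-way. Only then press the orange release tab on the blue battery pack fully in, and swing the white battery cover up until it stands open, about upright. Leave the other things on the shelf where they are.

Things in the scene. Friction and masses are not known exactly. Their poses are not given: they have to be found in the camera images.
- bank: Grey charging strip with four red paddle toggles in a row, fixed: 70 mm (its x) by 220 mm (its y), flat top 45 mm above the shelf. Origin: centre of its underside; z up, y along the row. Toggle pivots at top height, x = 0, y = -66, -22, 22, 66 mm. Paddles: 26 mm wide (x), 7 mm thick, 30 mm long.
- row_mid (a point): Middle of the row of toggles, on the strip's top face; axes as the strip. On: paddles lean 20 degrees to -y, tips 29 mm above the top. Off: they lean 63 degrees to +y, at most 17 mm above the top. A finger dragged from -y to +y, its tip 17 to 23 mm above the top, flips each and passes over those already off.
- tab_top (a point): Centre of the top of the orange release tab on the blue battery pack, 14 x 24 mm; it stands 8 mm above the pack's top. Pressed straight down (about 3 N, 6 mm) it goes in and stays in, which levers up the cover's free edge.
- tab (a joint): Travel of the release tab in m: 0 out, 0.006 fully in.
- pack: Blue battery pack, fixed, 130 x 130 mm, flat top 60 mm above the shelf. Origin: centre of its underside; z up. On top: orange tab at x = -48 mm, and a white cover (69 mm along x, 56 along y, 8 thick) in a flush recess, hinged at its +x edge, free edge at x = -18 mm. With the tab out nothing of the cover can be grasped.
- cover_edge (a point): Middle of the cover's free edge, half-way through its thickness; axes as the pack when shut, turning about y with the cover (x towards the hinge, z out of its outer face). With the tab in, the cover tilts up 0.3 rad: this edge rises 20 mm and can be pinched by the cover's two sides (56 mm along the pack's y) or lifted from beneath.
- cover_hinge (a point): Middle of the cover's hinge line, which runs along the pack's y; 70 mm from the free edge, 56 mm above the shelf. The hinge is lightly stiff (0.03 N m): the cover stays where it is left. It opens to 1.8 rad.
- toggle1 (a joint): Toggle at y = -66 mm of the strip, rad: 0 on, 1.45 fully off; counts as off above 1.0. Stiff pivot (about 1 N at the tip): it stays where it is left.
- toggle2 (a joint): Toggle at y = -22 mm of the strip, rad: 0 on, 1.45 fully off; counts as off above 1.0. Stiff pivot (about 1 N at the tip): it stays where it is left.
- toggle3 (a joint): Toggle at y = 22 mm of the strip, rad: 0 on, 1.45 fully off; counts as off above 1.0. Stiff pivot (about 1 N at the tip): it stays where it is left.
- toggle4 (a joint): Toggle at y = 66 mm of the strip, rad: 0 on, 1.45 fully off; counts as off above 1.0. Stiff pivot (about 1 N at the tip): it stays where it is left.
- console: Bystander, loose: red handheld console lying flat, 80 x 165 x 16 mm. Origin: centre of its underside.
- clamp: Bystander, loose: clear acrylic clamp holding two cartridges on edge, 70 x 90, 70 high mm. Origin: centre of its underside.
- cup: Bystander, loose: stainless steel cup, 76 across, 95 high mm. Origin: centre of its underside.
- case: Bystander, loose: closed black carry case with a grey snap latch, 110 x 240 x 50 mm. Origin: centre of its underside.
- pot: Bystander, loose: blue ceramic bowl, 90 across, 70 high mm. Origin: centre of its underside.
- carton: Bystander, loose: small cardboard carton, 70 x 100, 75 high mm. Origin: centre of its underside.

How it is judged:
By the outcome, as a careful person would: the job done as asked, in the order asked, and still so for the second after the job is handed in, with the robot touching nothing.
It also fails if it takes over 54 s, if anything falls off the work surface, if the arm or the gripper's body presses on something with over 40 N, if the wrist force passes 120 N, or if a joint passes its speed limit or range.

ROBOT

A 6-joint arm with a two-finger parallel gripper is mounted at the origin on the work surface. World frame = base frame: x ahead of the robot, y to its left, z up, the work surface at z = 0. Lengths are in m, angles in rad, forces in N, time in s.
With the tool pointing down it reaches from about 0.225 to 0.875 m from the base axis. Payload 3.4 kg.
Tool frame: the origin (TCP) lies at the very end of the fingers, on their centre line; the grasp point (between the pads) lies 19 mm behind it; z points along the fingers, x is the direction in which the jaws open and shut, and the axes are right-handed (so a half turn about z gives the same grasp; the last joint's range is limited). The gripper opens to 85 mm and grips with 20 to 120 N. Pads are 22 mm wide; open, the fingers measure 114 mm over their backs; the gripper's body (76 mm by 85 mm) begins 54 mm behind the grasp point. The pads swing forward as they close: fully open they stand 13 mm farther back than shut.
Start: joints at [1.218, 0.276, 1.505, -0, 1.361, -0.121], TCP at [0.132, 0.56, 0.231] pointing down, gripper open.
Joint ranges: [-2.89, 2.89], [-0.75, 2.08], [0.22, 2.7], [-1.18, 4.32], [0.11, 2.71], [-2.7, 2.7]. Speed limits (rad/s): [2.57, 2.57, 3.14, 3.14, 3.14, 3.14].

INTERFACE

Orientations are given as a unit quaternion [w, x, y, z].
In Python, from rig import manip gives the robot as it stands.
- The arm moves only by the tool send_rows, never from a script. Its argument "increments" is a list of rows, each a list of 5 numbers: the opening, from 0 (shut) to 1 (fully open), then the shift along the tool's x, y, z in m, then the turn about the tool's z in rad. A call has 1 to 8 rows; each row shifts and turns the commanded pose from where the row before left it, along the tool's axes as they then stand; what a row does not reach is not made up. A row lasts 1/8 s, in which the tool goes at most 62.5 mm and 10.7 degrees, less where a joint would pass 70% of its speed; a pose out of reach is approached as far as the arm can. A call is refused whole if a number of a shift passes 0.0625 or a number of a turn 0.188, either way. A call with a gripper value outside its range is refused whole. The fingers move at their own pace and stop on an object; "squeeze" is the grip in N (left out, the last holds). Time passes only in rows, so rows that do not move let the fingers close. It gives the time, the measured TCP pose, the force and the opening at its end, in the units of the state.
- manip.get_state(): the state, without advancing time (a new reading comes with each control period).
- manip.get_image(name): name is "scene" or "top"; returns the picture (400x640x3 uint8, red, green, blue); there is no depth.
- manip.calibration(name): a dict with "fx", "fy", "cx", "cy" (pixels), "distortion" ([k1, k2, p1, p2, k3] as OpenCV has them; the pictures are not rectified), "camera_from_world" (4x4, takes a point from world to camera coordinates). Camera axes: x right, y up, looking along -z (the intrinsics and any distortion apply to the point x, -y, -z); pixel columns grow to the right and rows downward; lengths in m; the calibration is good to about 2 mm. A picture is of the moment at which its call begins. calibration takes no time and is no camera call.
- manip.sign_off(): hands the job in, once; it reports no verdict.
The state is a dict: "clock": time; "qpos": joint angles; "qd": joint speeds; "effort": joint torques, N m; "position": TCP position; "ee_rot": TCP orientation; "contact_force": force on the tool from outside, world axes, zero at the start; "moment": the same for the moment, N m; "width": finger opening in m.
Only numpy, scipy, OpenCV 4.12 (cv2) and the standard library are available. Lean on these libraries where they do the work, as an engineer would, in place of code of your own. Each camera call takes 0.05 s, during which the arm holds its last target.

## Working session

There is one attempt and no reset: what is moved stays moved. The work goes in short steps, Python scripts to look and compute and a tool call to move; the robot and the scene stay as the last step left them, time stands still between calls to the robot, and variables do not carry over. Pictures are saved under pics/ and viewed, and the job is handed in when it is done.

Besides the shell and the picture viewer there is one more tool, called after "Request:" as name(argument=value, ...), one argument or row to a line, values as JSON. send_rows: Moves the arm, as the interface text tells. Its arguments: {"type":"object","properties":{"increments":{"type":"array","items":{"type":"array","items":{"type":"number"}}},"squeeze":{"type":"number"}},"required":["increments"]}

```bash
ls; mkdir -p pics; python3 - <<'E'
from rig import manip
import cv2,json
print(manip.get_state())
for n in("scene","top"):
    cv2.imwrite(f"pics/{n}0.png",manip.get_image(n)[:,:,::-1])
    print(manip.calibration(n))
E
```

```text
pics
{'clock': 0.0, 'qpos': array([ 1.21802013e+00,  2.76624861e-01,  1.50619248e+00, -2.71731139e-06,
        1.36070646e+00, -1.21011418e-01]), 'qd': array([-0.00031189,  0.00145006,  0.00051233, -0.00026663, -0.0001305 ,
        0.00025579]), 'effort': array([ 1.17268151e-03, -4.16775942e+01, -2.45797867e+01, -2.74783397e-04,
        1.11589683e-02, -8.48884909e-07]), 'position': array([0.13189307, 0.55909497, 0.23039905]), 'ee_rot': array([ 5.04593193e-04,  7.84121728e-01,  6.20606303e-01, -8.23233644e-04]), 'contact_force': array([0.33082326, 0.10286611, 0.68210036]), 'moment': array([-0.0224743 , -0.01257403, -0.00213887]), 'width': 0.08527411763005945}
{'fx': 419.77103280564586, 'fy': 419.77103280564586, 'cx': 315.3888319973341, 'cy': 201.77446974997963, 'distortion': array([-0.10829825,  0.        ,  0.        ,  0.        ,  0.        ]), 'camera_from_world': array([[-0.83062439,  0.55657989, -0.01679159,  0.49777573],
       [-0.47704492, -0.69572708,  0.53702139,  0.25637887],
       [ 0.28721294,  0.45407341,  0.84340148, -1.37243863],
       [ 0.        ,  0.        ,  0.        ,  1.        ]])}
{'fx': 362.08265539819047, 'fy': 362.08265539819047, 'cx': 320.5048251676067, 'cy': 197.55253568084294, 'distortion': array([-0.07260554,  0.        ,  0.        ,  0.        ,  0.        ]), 'camera_from_world': array([[-0.0120601 , -0.99992441,  0.0023918 ,  0.02713894],
       [ 0.9957031 , -0.01178949,  0.09184956, -0.63233505],
       [-0.09181442,  0.00348924,  0.99577002, -1.17893619],
       [ 0.        ,  0.        ,  0.        ,  1.        ]])}
```

View pics/scene0.png

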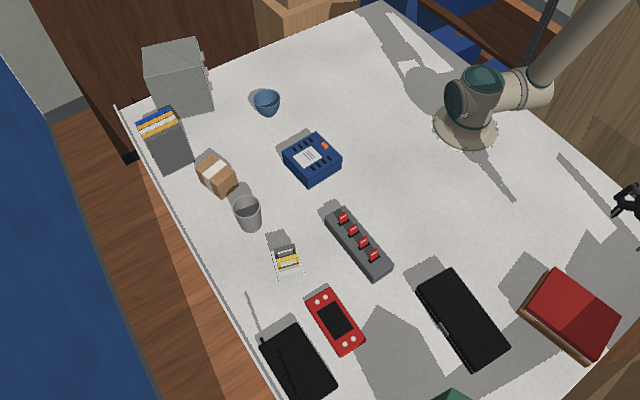

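View pics/top0.png

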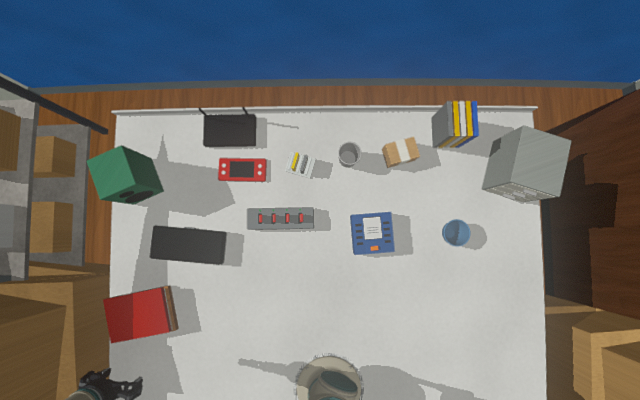

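Top view: strip at about (280,218) with its four toggles, pack at (372,233) with the tab towards the robot at (374,248). I'll enlarge both views.

```bash
python3 - <<'E'
import cv2,numpy as np
t=cv2.imread("pics/top0.png");s=cv2.imread("pics/scene0.png")
a=cv2.resize(t[195:265,240:405],None,fx=4.8,fy=4.8,interpolation=cv2.INTER_CUBIC)
cv2.imwrite("pics/tc.png",a)
cv2.imwrite("pics/sc1.png",cv2.resize(s[195:290,315:400],None,fx=6,fy=6,interpolation=cv2.INTER_CUBIC))
cv2.imwrite("pics/sc2.png",cv2.resize(s[125:195,275:350],None,fx=8,fy=8,interpolation=cv2.INTER_CUBIC))
E
```

```text
(no output)
```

View pics/tc.png

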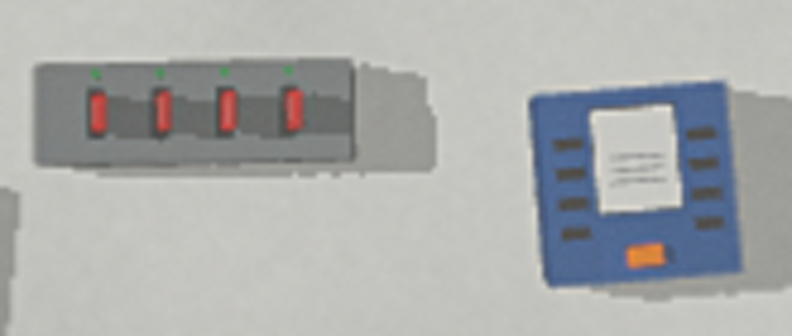

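View pics/sc1.png

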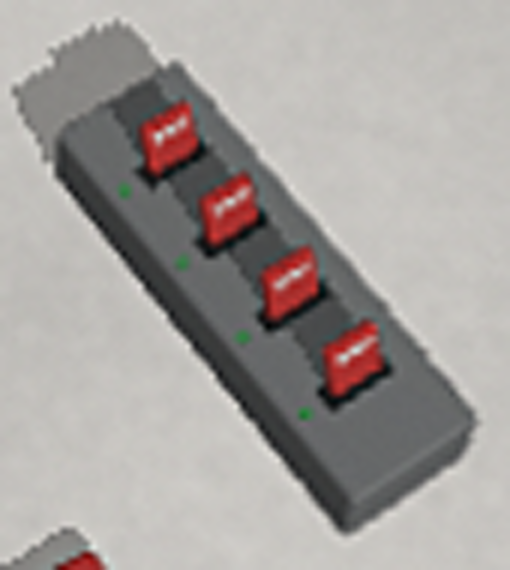

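View pics/sc2.png

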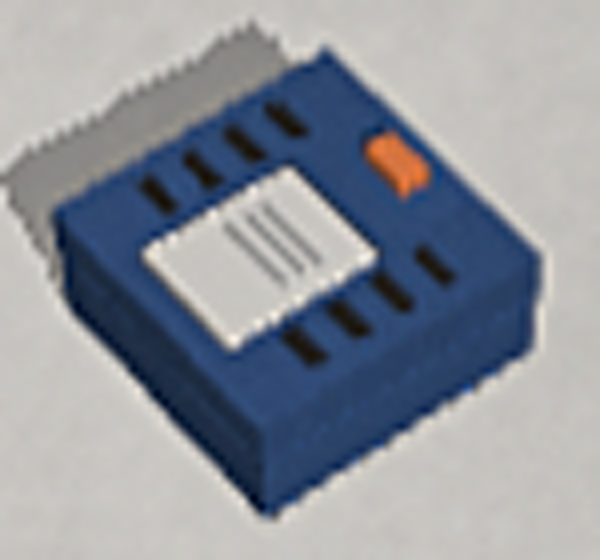

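```bash
cat > h.py <<'E'
import numpy as np,cv2
from rig import manip
from scipy.optimize import least_squares
CAL={n:manip.calibration(n) for n in("scene","top")}
def proj(n,P):
    c=CAL[n];P=np.atleast_2d(P);T=c["camera_from_world"]
    q=P@T[:3,:3].T+T[:3,3]; q=q*[1,-1,-1]
    K=np.array([[c["fx"],0,c["cx"]],[0,c["fy"],c["cy"]],[0,0,1]])
    return cv2.projectPoints(q,np.zeros(3),np.zeros(3),K,c["distortion"])[0][:,0]
def pose(x,y,a,L):
    L=np.atleast_2d(L);c,s=np.cos(a),np.sin(a)
    return np.c_[x+c*L[:,0]-s*L[:,1],y+s*L[:,0]+c*L[:,1],L[:,2]]
def fit(obs,x0):  # obs: list of (cam,pts_px,local)
    f=lambda p:np.concatenate([(proj(n,pose(*p,L))-px).ravel() for n,px,L in obs])
    r=least_squares(f,x0);return r.x,r.fun.reshape(-1,2)
E
python3 - <<'E'
from h import *
z=.045
C=np.array([[.035,.11,z],[.035,-.11,z],[-.035,-.11,z],[-.035,.11,z]])
t=np.array([[35,66],[352,60],[355,160],[35,165]])/4.8+[240-.5+.1,195-.5+.1]
s=np.array([[345,500],[60,138],[180,65],[475,425]])/6.+[315-.4,195-.4]
p,r=fit([("top",t,C),("scene",s,C)],[.6,.1,0]);print(p,r.round(1))
z=.06;h=.065
C2=np.array([[h,h,z],[h,-h,z],[-h,-h,z],[-h,h,z]])
t=np.array([[530,96],[725,83],[741,272],[548,285]])/4.8+[239.6,194.6]
s=np.array([[265,430],[55,210],[325,50],[542,258]])/8.+[274.6,124.6]
p2,r2=fit([("top",t,C2),("scene",s,C2)],[.6,-.1,0]);print(p2,r2.round(1))
print(p2[2]*57.3, 'tab',pose(*p2,[[-.048,0,.068],[-.018,0,.056],[.052,0,.056]]))
T=cv2.imread("pics/top0.png");S=cv2.imread("pics/scene0.png")
for sg in(1,-1):
  for n,im,(x0,y0,w,hh),k in(("top",T,(240,195,90,50),8),("scene",S,(315,195,85,95),6)):
    o=cv2.resize(im[y0:y0+hh,x0:x0+w],None,fx=k,fy=k,interpolation=cv2.INTER_CUBIC)
    for y in(-66,-22,22,66):
      a=np.radians(20);
      L=[[u*.013,(y/1000-sg*v*.03*np.sin(a)),.045+v*.03*np.cos(a)] for u,v in((-1,0),(1,0),(1,1),(-1,1))]
      q=((proj(n,pose(*p,L))-[x0,y0]+.5)*k).astype(int)
      cv2.polylines(o,[q.reshape(-1,1,2)],True,(0,255,255),1)
    cv2.imwrite(f"pics/hyp_{n}_{sg}.png",o)
a=[cv2.imread(f"pics/hyp_top_{s}.png") for s in(1,-1)];cv2.imwrite("pics/ht.png",np.vstack(a)[:,:720])
b=[cv2.resize(cv2.imread(f"pics/hyp_scene_{s}.png"),None,fx=.78,fy=.78) for s in(1,-1)];cv2.imwrite("pics/hs.png",np.hstack(b))
E
```

```text
[ 0.56771627  0.15550087 -0.00545508] [[-0.9 -1.5]
 [-0.1 -0.7]
 [-0.7 -0.1]
 [-1.1 -0.8]
 [ 0.9  0.8]
 [-1.1 -1.8]
 [-0.1 -1.8]
 [ 1.  -1.2]]
[ 0.51423966 -0.14455907  0.06417494] [[ 0.1 -0.5]
 [-0.8 -0.9]
 [-0.4 -0.1]
 [-0.3  0.4]
 [-0.4 -0.1]
 [-0.3 -0.5]
 [ 0.5 -0.8]
 [ 0.3 -0.8]]
3.677223838897813 tab [[ 0.46633847 -0.14763736  0.068     ]
 [ 0.49627671 -0.14571343  0.056     ]
 [ 0.56613262 -0.14122427  0.056     ]]
```

```bash
ls pics
```

```text
hs.png
ht.png
hyp_scene_-1.png
hyp_scene_1.png
hyp_top_-1.png
hyp_top_1.png
sc1.png
sc2.png
scene0.png
tc.png
top0.png
```

View pics/hs.png

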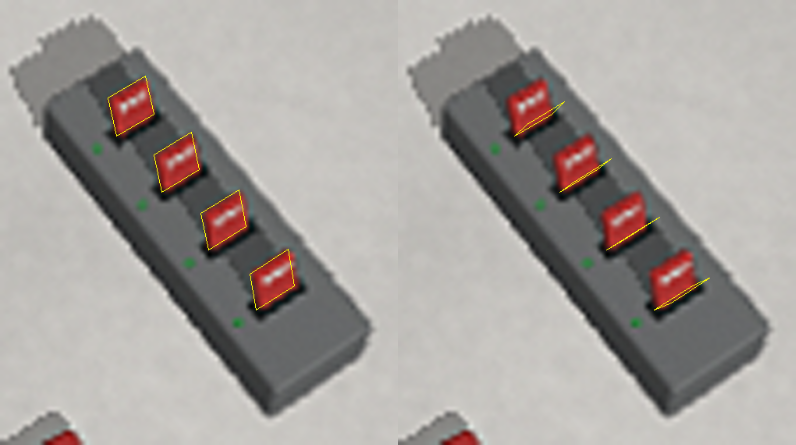

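```bash
python3 -c "
import cv2;a=cv2.imread('pics/ht.png');print(a.shape);cv2.imwrite('pics/ht2.png',cv2.resize(a,None,fx=.74,fy=.74))"
```

```text
(800, 720, 3)
```

View pics/ht2.png

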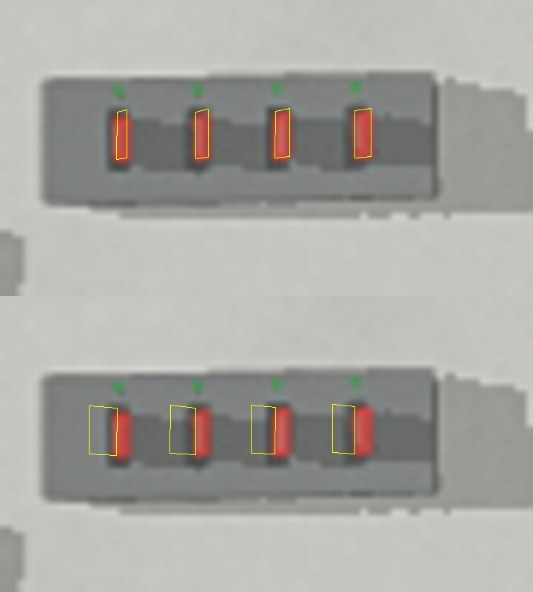

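Request:
send_rows(
  increments=[
    [0,0,0,0,-0.114],
    [0,0,0,0,-0.113],
    [0,-0.038,0.031,0,0],
    [0,-0.038,0.031,0,0],
    [0,-0.038,0.031,0,0],
    [0,-0.038,0.031,0,0],
    [0,-0.038,0.031,0,0],
    [0,-0.038,0.031,0,0],
  ],
)

```text
clock: 1.1
position: [0.3176, 0.3293, 0.2311]
ee_rot: [-0.0, 0.709, 0.705, -0.0]
contact_force: [0.6, -0.0, -1.0]
width: 0.0002
```

Request:
send_rows(
  increments=[
    [0,-0.04,0.031,0,0],
    [0,-0.04,0.031,0,0],
    [0,-0.04,0.031,0,0],
    [0,-0.04,0.031,0,0],
    [0,-0.04,0.031,0,0],
    [0,-0.04,0.031,0,0],
    [0,-0.04,0.031,0.02,0],
    [0,-0.039,0.031,0.04,0],
  ],
)

```text
clock: 2.1
position: [0.5651, 0.0098, 0.1728]
ee_rot: [0.002, 0.709, 0.705, 0.002]
contact_force: [1.1, 0.7, -0.0]
width: 0.0
```

Request:
send_rows(
  increments=[
    [0,0,0,0.05,0],
    [0,0,0,0.05,0],
    [0,0,0,0.03,0],
    [0,0,0,0,0],
  ],
)

```text
clock: 2.6
position: [0.5604, 0.0116, 0.0396]
ee_rot: [-0.003, 0.709, 0.705, -0.002]
contact_force: [0.6, 0.7, 0.3]
width: 0.0004
```

```bash
python3 - <<'E'
from h import *
for n in("scene","top"):cv2.imwrite(f"pics/{n}1.png",manip.get_image(n)[:,:,::-1])
s=manip.get_state();print(s["position"],s["contact_force"],s["qd"].round(3))
for n in("scene","top"):print(n,proj(n,s["position"]))
a=cv2.imread("pics/scene1.png");b=cv2.imread("pics/top1.png")
cv2.imwrite("pics/c1.png",np.hstack([cv2.resize(a[140:240,290:390],None,fx=4,fy=4,interpolation=2),cv2.resize(b[170:270,270:370],None,fx=4,fy=4,interpolation=2)]))
E
```

```text
[0.56339943 0.01142698 0.042709  ] [ 0.80581756 -0.82094227 -0.76807344] [ 0.    -0.024 -0.025  0.    -0.004  0.   ]
scene [[328.11095265 200.8421213 ]]
top [[323.2531902  218.13967466]]
```

View pics/c1.png

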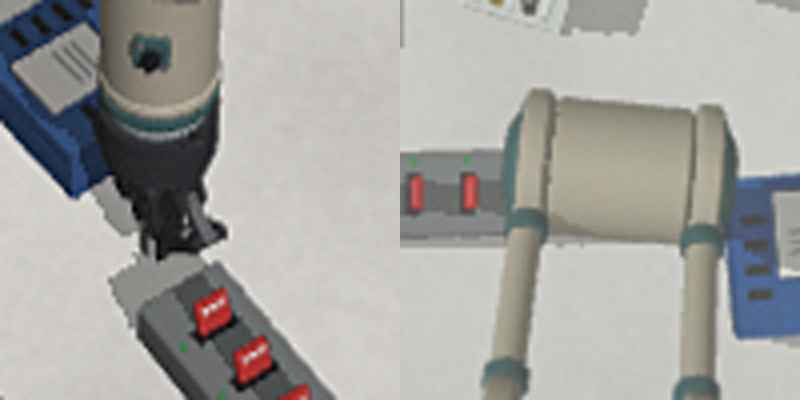

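The scene crop shows the shut fingers beside the strip with their tip near crop (150,255), perhaps slightly below the predicted (152,243). I'll touch the table to learn the real tip height.

Request:
send_rows(
  increments=[
    [0,0,0,0.01,0],
    [0,0,0,0.01,0],
    [0,0,0,0.005,0],
    [0,0,0,0,0],
  ],
)

```text
clock: 3.2
position: [0.5625, 0.0115, 0.0168]
ee_rot: [-0.0, 0.709, 0.705, -0.0]
contact_force: [0.5, -0.2, 0.0]
width: 0.0
```

Request:
send_rows(
  increments=[
    [0,0,0,0.004,0],
    [0,0,0,0,0],
    [0,0,0,0,0],
  ],
)

```text
clock: 3.58
position: [0.5629, 0.0114, 0.0133]
ee_rot: [0.0, 0.709, 0.705, 0.0]
contact_force: [-0.0, 0.2, 0.4]
width: 0.0002
```

Request:
send_rows(
  increments=[
    [0,0,0,0.004,0],
    [0,0,0,0,0],
    [0,0,0,0,0],
  ],
)

```text
clock: 3.95
position: [0.5628, 0.0114, 0.0091]
ee_rot: [-0.0, 0.709, 0.705, 0.0]
contact_force: [-0.6, -1.1, 0.1]
width: 0.0003
```

Request:
send_rows(
  increments=[
    [0,0,0,0.003,0],
    [0,0,0,0,0],
  ],
)

```text
clock: 4.2
position: [0.5626, 0.0115, 0.0059]
ee_rot: [-0.0, 0.709, 0.705, -0.0]
contact_force: [-0.2, -0.6, 0.2]
width: 0.0
```

Request:
send_rows(
  increments=[
    [0,0,0,0.003,0],
    [0,0,0,0,0],
  ],
)

```text
clock: 4.45
position: [0.5626, 0.0115, 0.0029]
ee_rot: [-0.0, 0.709, 0.705, -0.0]
contact_force: [0.1, 0.1, -0.2]
width: -0.0002
```

Request:
send_rows(
  increments=[
    [0,0,0,0.003,0],
    [0,0,0,0,0],
  ],
)

```text
clock: 4.7
position: [0.5628, 0.0114, 0.0001]
ee_rot: [-0.0, 0.709, 0.705, 0.0]
contact_force: [0.2, -0.0, 0.3]
width: -0.0
```

The TCP is the true tip when shut. I'll raise to 0.0645 (19.5 mm above the strip) and shift x by +3 mm.

Request:
send_rows(
  increments=[
    [0,0,0,-0.03,0],
    [0,0,0.003,-0.0345,0],
    [0,0,0,0,0],
    [0,0,0,0,0],
    [0,0,0,0,0],
  ],
)

```text
clock: 5.32
position: [0.5647, 0.0115, 0.0634]
ee_rot: [-0.001, 0.709, 0.705, -0.001]
contact_force: [0.4, -0.0, 0.6]
width: 0.0001
```

Request:
send_rows(
  increments=[
    [0,0.01,0,-0.001,0],
    [0,0.01,0,0,0],
    [0,0.01,0,0,0],
    [0,0,0,0,0],
  ],
)

```text
clock: 5.82
position: [0.5659, 0.0425, 0.0656]
ee_rot: [-0.0, 0.708, 0.706, 0.0]
contact_force: [-0.3, 0.3, -0.5]
width: 0.0003
```

Request:
send_rows(
  increments=[
    [0,0.012,0,0.0005,0],
    [0,0.012,0,0,0],
    [0,0.012,0,0,0],
    [0,0.012,0,0,0],
    [0,0.012,0,0,0],
    [0,0.012,0,0,0],
    [0,0.012,0,0,0],
    [0,0.012,0,0,0],
  ],
)

```text
clock: 6.82
position: [0.5662, 0.1382, 0.065]
ee_rot: [-0.0, 0.709, 0.705, -0.0]
contact_force: [0.5, -1.7, -0.6]
width: -0.0
```

Request:
send_rows(
  increments=[
    [0,0.012,0,0,0],
    [0,0.012,0,0,0],
    [0,0.012,0,0,0],
    [0,0.012,0,0,0],
    [0,0.012,0,0,0],
    [0,0.012,0,0,0],
    [0,0.012,0,0,0],
    [0,0.012,0,0,0],
  ],
)

```text
clock: 7.82
position: [0.5667, 0.2342, 0.0649]
ee_rot: [-0.0, 0.709, 0.705, -0.0]
contact_force: [0.8, -1.8, 1.1]
width: 0.0001
```

Request:
send_rows(
  increments=[
    [0,0.012,0,0,0],
    [0,0.012,0,0,0],
    [0,0.012,0,0,0],
    [0,0.012,0,0,0],
    [0,0,0,0,0],
  ],
)

```text
clock: 8.45
position: [0.5671, 0.2824, 0.0652]
ee_rot: [-0.0, 0.708, 0.706, 0.0]
contact_force: [0.0, -0.2, -0.8]
width: -0.0001
```

Request:
send_rows(
  increments=[
    [0,0.02,0,-0.03,0],
    [0,0,0,-0.04,0],
    [0,0,0,-0.03,0],
  ],
)

```text
clock: 8.82
position: [0.5676, 0.3014, 0.1668]
ee_rot: [0.0, 0.709, 0.705, 0.0]
contact_force: [-0.2, -0.2, -0.6]
width: 0.0
```

```bash
python3 - <<'E'
from h import *
for n in("scene","top"):cv2.imwrite(f"pics/{n}2.png",manip.get_image(n)[:,:,::-1])
a=cv2.imread("pics/scene2.png");b=cv2.imread("pics/top2.png")
cv2.imwrite("pics/c2.png",np.hstack([cv2.resize(a[195:295,310:410],None,fx=4,fy=4,interpolation=2),cv2.resize(b[170:270,235:335],None,fx=4,fy=4,interpolation=2)]))
print(manip.get_state()["position"])
E
```

```text
[0.56946323 0.30202279 0.16930202]
```

View pics/c2.png

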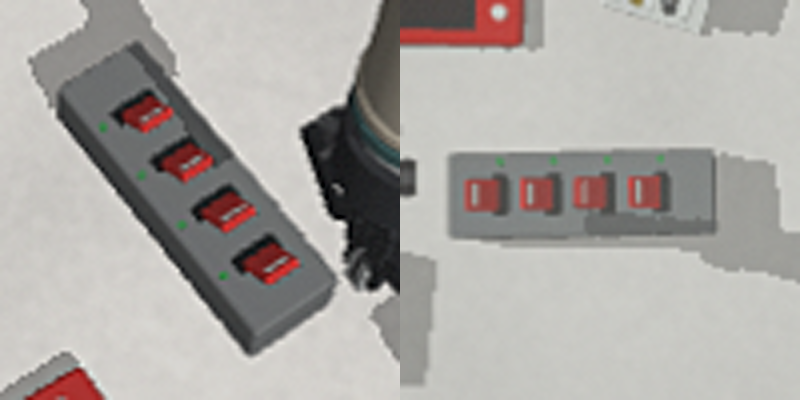

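All four paddles now lie flat to +y. Next I'll check the tab's predicted position against the pictures.

```bash
python3 - <<'E'
from h import *
p2=[0.51423966,-0.14455907,0.06417494]
q=pose(*p2,[[-.048,0,.068]])
print(proj("top",q),646/4.8+239.6,254/4.8+194.6,proj("scene",q),397/8+274.6,155/8+124.6)
r=least_squares(lambda v:np.r_[(proj("top",[v[0],v[1],.068])-[[374.2,247.6]]).ravel(),(proj("scene",[v[0],v[1],.068])-[[324.2,144.0]]).ravel()],[.466,-.148]);print(r.x,r.fun)
E
```

```text
[[373.44357439 247.58655524]] 374.18333333333334 247.51666666666665 [[324.48652099 143.66858628]] 324.225 143.975
[ 0.46681239 -0.14881767] [-0.3920691  -0.16805696 -0.06892313 -0.51191803]
```

Request:
send_rows(
  increments=[
    [0,-0.05,-0.011,0,0],
    [0,-0.05,-0.011,0,0],
    [0,-0.05,-0.011,0,0],
    [0,-0.05,-0.011,0,0],
    [0,-0.05,-0.012,0,0],
    [0,-0.05,-0.012,0,0],
    [0,-0.05,-0.012,0,0],
    [0,-0.05,-0.012,0,0],
  ],
)

```text
clock: 9.93
position: [0.4719, -0.0997, 0.1642]
ee_rot: [-0.001, 0.709, 0.705, -0.0]
contact_force: [0.9, -0.0, -0.5]
width: 0.0
```

Request:
send_rows(
  increments=[
    [0,-0.05,-0.011,0.03,0],
    [0,0,0,0.03,-0.07],
    [0,0,0,0.02,0],
    [0,0,0,0,0],
    [0,0,0,0,0],
  ],
)

```text
clock: 10.55
position: [0.4622, -0.1482, 0.0854]
ee_rot: [0.0, 0.684, 0.73, 0.0]
contact_force: [-0.2, -0.2, 1.2]
width: 0.0
```

Request:
send_rows(
  increments=[
    [0,0,0.004,0.008,0],
    [0,0,0,0.006,0],
    [0,0,0,0.003,0],
    [0,0,0,0.003,0],
    [0,0,0,0,0],
    [0,0,0,0,0],
  ],
)

```text
clock: 11.3
position: [0.4661, -0.1479, 0.0651]
ee_rot: [0.0, 0.684, 0.73, 0.0]
contact_force: [0.3, 0.7, -0.3]
width: -0.0
```

Request:
send_rows(
  increments=[
    [0,0,0,0.002,0],
    [0,0,0,0,0],
    [0,0,0,0,0],
  ],
)

```text
clock: 11.68
position: [0.4662, -0.1479, 0.0632]
ee_rot: [0.0, 0.684, 0.73, 0.0]
contact_force: [0.1, -0.6, 2.9]
width: 0.0001
```

Request:
send_rows(
  increments=[
    [0,0,0,0.0015,0],
    [0,0,0,0,0],
    [0,0,0,0,0],
  ],
)

```text
clock: 12.05
position: [0.4662, -0.148, 0.062]
ee_rot: [0.0, 0.684, 0.73, 0.0]
contact_force: [-0.8, 0.1, 5.0]
width: 0.0001
```

Request:
send_rows(
  increments=[
    [0,0,0,0.001,0],
    [0,0,0,0,0],
    [0,0,0,0,0],
  ],
)

```text
clock: 12.42
position: [0.4662, -0.148, 0.0619]
ee_rot: [0.0, 0.684, 0.73, 0.0]
contact_force: [-2.7, 1.2, 13.1]
width: 0.0001
```

Force rises to 13 N at z = 0.062, so the tab is bottomed. I'll lift and look.

Request:
send_rows(
  increments=[
    [0,0,0,-0.03,0],
    [0,0,-0.03,-0.04,0],
    [0.8,0,-0.05,-0.03,0],
    [0.95,0,-0.05,0,0],
    [0.95,0,-0.03,0,0],
  ],
)

```text
clock: 13.05
position: [0.3041, -0.1576, 0.1605]
ee_rot: [-0.0, 0.684, 0.73, -0.0]
contact_force: [0.6, -0.2, 0.3]
width: 0.0544
```

```bash
python3 - <<'E'
from h import *
for n in("scene","top"):cv2.imwrite(f"pics/{n}3.png",manip.get_image(n)[:,:,::-1])
a=cv2.imread("pics/scene3.png");b=cv2.imread("pics/top3.png")
cv2.imwrite("pics/c3.png",np.hstack([cv2.resize(a[120:200,270:350],None,fx=5,fy=5,interpolation=2),cv2.resize(b[190:270,335:415],None,fx=5,fy=5,interpolation=2)]))
s=manip.get_state();print(s["position"],s["width"])
E
```

```text
[ 0.30327791 -0.15715547  0.16018238] 0.06909493820434914
```

View pics/c3.png

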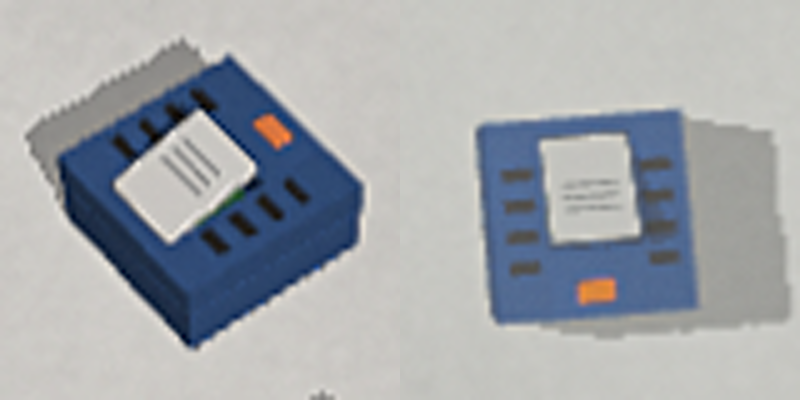

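The tab is flush and the cover tilted (scene crop shows the gap at its side). Now I'll move over the cover with the fingers open.

Request:
send_rows(
  increments=[
    [1,0,0.05,0,0],
    [1,0,0.05,0,0],
    [1,0,0.05,0,0],
    [1,-0.001,0.053,0,0],
    [1,0,0,0.03,0],
    [1,0,0,0.02,0],
    [1,0,0,0,0],
    [1,0,0,0,0],
  ],
)

```text
clock: 14.15
position: [0.51, -0.1461, 0.111]
ee_rot: [0.0, 0.684, 0.73, 0.0]
contact_force: [-0.1, 0.1, -0.2]
width: 0.0855
```

```bash
python3 - <<'E'
from h import *
a=manip.get_image("scene")[:,:,::-1]
cv2.imwrite("pics/c4.png",cv2.resize(a[100:200,260:360],None,fx=6,fy=6,interpolation=2))
s=manip.get_state();print(s["position"],s["width"],s["qpos"])
E
```

```text
[ 0.51009413 -0.14623852  0.11141983] 0.08530638310373327 [-4.10525337e-01  3.05958966e-01  1.78389628e+00  2.72870441e-04
  1.04973508e+00 -2.04669947e+00]
```

View pics/c4.png

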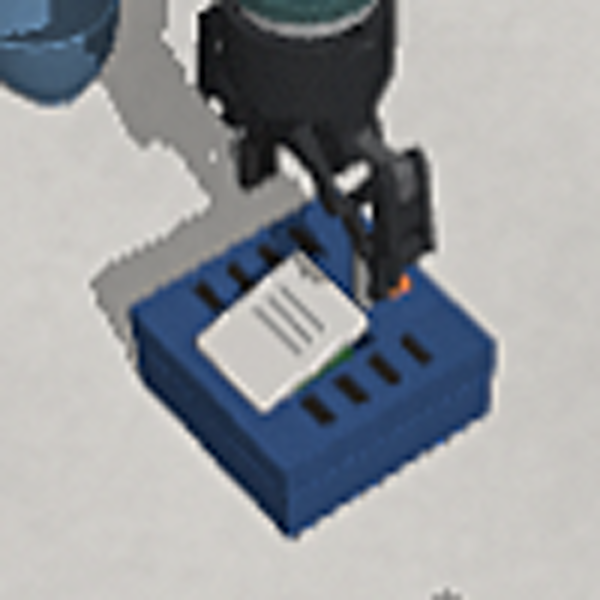

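Request:
send_rows(
  increments=[
    [1,0.001,-0.003,0.015,0],
    [1,0,0,0.015,0],
    [1,0,0,0.01,0],
    [1,0,0,0.01,0],
    [1,0,0,0.003,0],
    [1,0,0,0,0],
    [1,0,0,0,0],
  ],
)

```text
clock: 15.08
position: [0.5063, -0.1454, 0.058]
ee_rot: [0.0, 0.684, 0.73, 0.0]
contact_force: [-0.5, -0.1, 0.1]
width: 0.0853
```

Request:
send_rows(
  increments=[
    [0.5,0,0,0,0],
    [0.5,0,0,0,0],
    [0.5,0,0,0,0],
    [0.5,0,0,0,0],
  ],
  squeeze=20,
)

```text
clock: 15.58
position: [0.5056, -0.1472, 0.0583]
ee_rot: [0.001, 0.683, 0.73, -0.001]
contact_force: [-3.0, -6.0, 2.9]
width: 0.0554
```

```bash
python3 - <<'E'
from h import *
a=manip.get_image("scene")[:,:,::-1]
cv2.imwrite("pics/c5.png",cv2.resize(a[100:200,260:360],None,fx=6,fy=6,interpolation=2))
s=manip.get_state();print(s["position"],s["width"],s["contact_force"])
E
```

```text
[ 0.50558568 -0.14715533  0.05825266] 0.055464607936677145 [-3.69547534 -5.50951373  1.75689522]
```

View pics/c5.png

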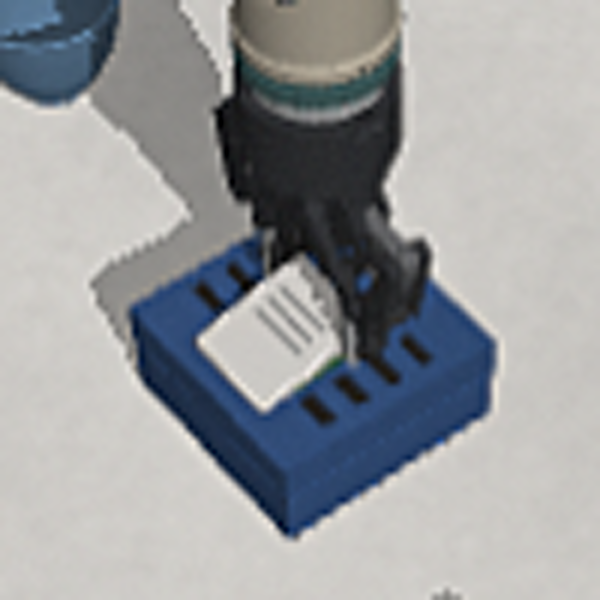

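Gripped (width 55 mm on the cover). I'll swing it along the arc.

Request:
send_rows(
  increments=[
    [0.5,-0.002,0.0022,-0.006,0],
    [0.5,0,0.0027,-0.0056,0],
    [0.5,0,0.0034,-0.0053,0],
    [0.5,0,0.0037,-0.0051,0],
    [0.5,0,0.0043,-0.0046,0],
    [0.5,0,0.0047,-0.0042,0],
    [0.5,0,0,0,0],
  ],
)

```text
clock: 16.5
position: [0.5277, -0.1463, 0.0889]
ee_rot: [0.001, 0.683, 0.73, -0.0]
contact_force: [0.0, -4.9, -2.5]
width: 0.0555
```

```bash
python3 - <<'E'
from h import *
a=manip.get_image("scene")[:,:,::-1]
cv2.imwrite("pics/c6.png",cv2.resize(a[100:200,260:360],None,fx=6,fy=6,interpolation=2))
s=manip.get_state();print(s["position"],s["width"],s["contact_force"])
E
```

```text
[ 0.52765076 -0.14628484  0.08882594] 0.05543461043513417 [-0.95131793 -4.0911342  -1.3470176 ]
```

View pics/c6.png

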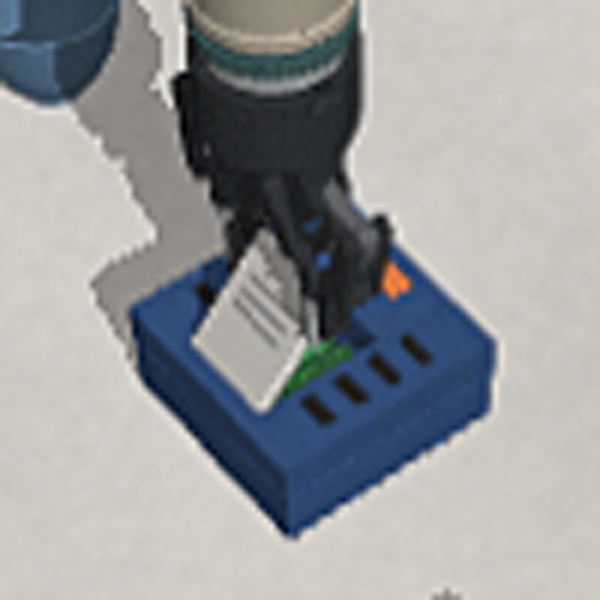

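The cover is following (about 0.9 rad). I'll continue to upright.

Request:
send_rows(
  increments=[
    [0.5,-0.001,0.0052,-0.0037,0],
    [0.5,0,0.0054,-0.0031,0],
    [0.5,0,0.0058,-0.0026,0],
    [0.5,0,0.0059,-0.002,0],
    [0.5,0,0.0061,-0.0013,0],
    [0.5,0,0.0063,-0.0008,0],
    [0.5,0,0.004,0,0],
    [0.5,0,0,0,0],
  ],
)

```text
clock: 17.55
position: [0.5667, -0.1441, 0.1025]
ee_rot: [0.001, 0.684, 0.73, 0.001]
contact_force: [-1.8, -0.9, 3.5]
width: 0.0553
```

```bash
python3 - <<'E'
from h import *
a=manip.get_image("scene")[:,:,::-1]
cv2.imwrite("pics/c7.png",cv2.resize(a[100:200,260:360],None,fx=6,fy=6,interpolation=2))
s=manip.get_state();print(s["position"],s["width"],s["contact_force"])
E
```

```text
[ 0.56658009 -0.14415876  0.10246644] 0.055421852032985164 [-1.85125481 -1.28143176  3.83666876]
```

View pics/c7.png

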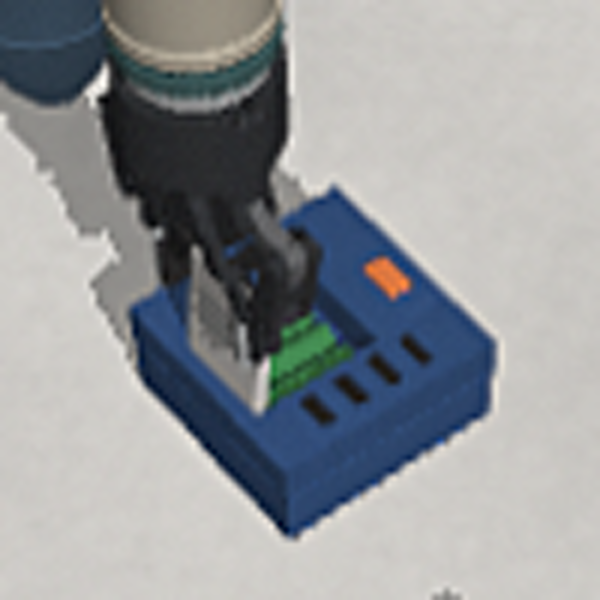

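Request:
send_rows(
  increments=[
    [0.7,0,0,0,0],
    [0.9,0,0,0,0],
    [1,0,0,0,0],
    [1,0,0,-0.02,0],
    [1,0,0,-0.05,0],
    [1,0,0,-0.06,0],
    [1,0,0,-0.04,0],
  ],
)

```text
clock: 18.48
position: [0.5666, -0.1445, 0.275]
ee_rot: [0.002, 0.684, 0.73, 0.001]
contact_force: [0.4, -0.0, -0.5]
width: 0.0852
```

Request:
send_rows(
  increments=[
    [1,0,-0.05,0,0],
    [1,0,-0.05,0,0],
    [1,0,-0.05,0,0],
    [1,0,-0.05,0,0],
    [1,0,0,0,0],
  ],
)

```text
clock: 19.1
position: [0.3633, -0.1567, 0.2721]
ee_rot: [-0.0, 0.685, 0.729, -0.0]
contact_force: [0.8, 0.8, 0.4]
width: 0.0859
```

```bash
python3 - <<'E'
from h import *
for n in("scene","top"):cv2.imwrite(f"pics/{n}8.png",manip.get_image(n)[:,:,::-1])
a=cv2.imread("pics/scene8.png");b=cv2.imread("pics/top8.png")
hg=[0.51423966,-0.14455907,0.06417494]
k=5
A=cv2.resize(a[110:190,270:350],None,fx=k,fy=k,interpolation=2);B=cv2.resize(b[190:270,335:415],None,fx=k,fy=k,interpolation=2)
A0,B0=A.copy(),B.copy()
for phi,c in((1.3,(0,255,255)),(1.57,(0,0,255))):
  # outer face quad
  L=[]
  for r,u in((0,-1),(.07,-1),(.07,1),(0,1)):
    n=.004 # outer face normal: (sin? )
    L.append([.052-r*np.cos(phi)+n*np.sin(phi), u*.028, .056+r*np.sin(phi)+n*np.cos(phi)])
  P=pose(*hg,L)
  for n,im,o in(("scene",A,(270,110)),("top",B,(335,190))):
    cv2.polylines(im,[((proj(n,P)-o+.5)*k).astype(int).reshape(-1,1,2)],True,c,1)
cv2.imwrite("pics/c8.png",np.vstack([np.hstack([A,B])]));cv2.imwrite("pics/c8r.png",np.hstack([A0,B0]))
s=manip.get_state();print(s["position"],s["clock"])
E
```

```text
[ 0.36650708 -0.15751865  0.27239612] 19.2
```

View pics/c8r.png

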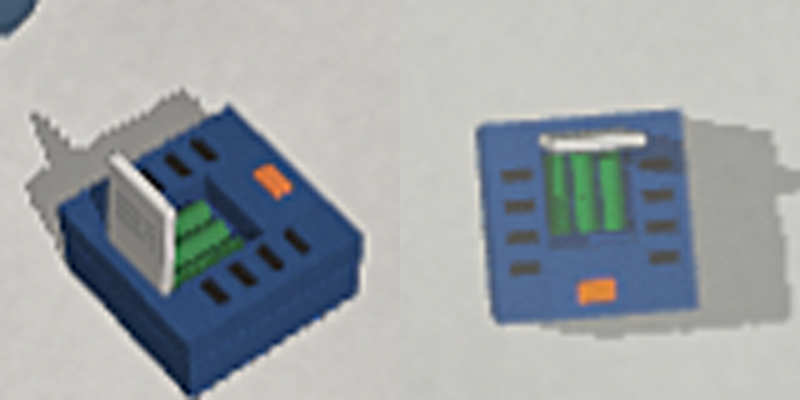

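View pics/c8.png

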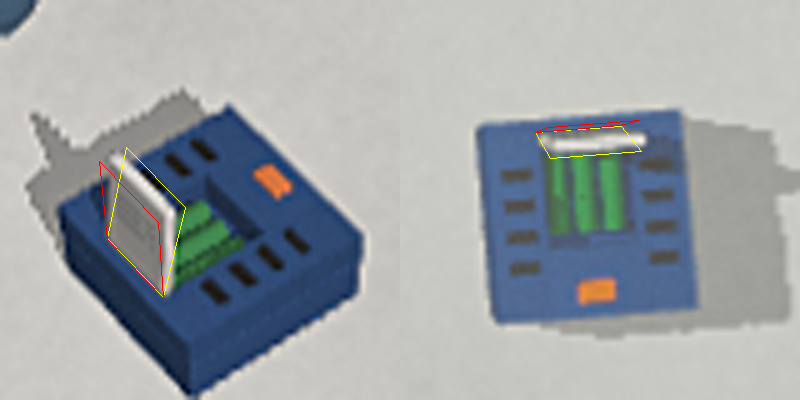

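View pics/scene8.png

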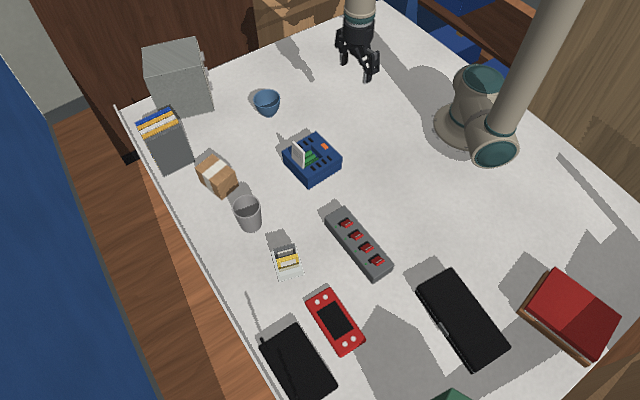

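The cover stands at about 1.44 rad (between the 1.3 and 1.57 outlines) and everything else is unmoved. I have time to spare, so I'll nudge it closer to upright with the shut fingertip.

Request:
send_rows(
  increments=[
    [0,0,0.04,0,0],
    [0,0.003,0.05,0,0],
    [0,0,0.044,0,0],
    [0,0,0,0.05,0],
    [0,0,0,0.05,0],
    [0,0,0,0.04,0],
    [0,0,0,0.025,0],
    [0,0,0,0,0],
  ],
)

```text
clock: 20.2
position: [0.4995, -0.1447, 0.1045]
ee_rot: [-0.002, 0.683, 0.73, -0.001]
contact_force: [-0.3, 0.1, 0.2]
width: 0.0002
```

Request:
send_rows(
  increments=[
    [0,0,0.01,0,0],
    [0,0,0.01,0,0],
    [0,0,0.01,0,0],
    [0,0,0.01,0,0],
    [0,0,0,0,0],
    [0,0,0,0,0],
  ],
)

```text
clock: 20.95
position: [0.5392, -0.1429, 0.1068]
ee_rot: [-0.0, 0.684, 0.73, -0.0]
contact_force: [0.1, 0.6, -0.4]
width: 0.0001
```

Request:
send_rows(
  increments=[
    [0,0,0.004,0,0],
    [0,0,0.004,0,0],
    [0,0,0.003,0,0],
    [0,0,0.003,0,0],
    [0,0,0,0,0],
    [0,0,0,0,0],
  ],
)

```text
clock: 21.7
position: [0.5536, -0.1421, 0.1069]
ee_rot: [0.0, 0.684, 0.73, 0.0]
contact_force: [0.8, -0.4, 0.2]
width: 0.0001
```

```bash
python3 - <<'E'
from h import *
a=manip.get_image("scene")[:,:,::-1]
cv2.imwrite("pics/c9.png",cv2.resize(a[100:200,260:360],None,fx=6,fy=6,interpolation=2))
s=manip.get_state();print(s["position"],s["contact_force"])
E
```

```text
[ 0.55358771 -0.14209139  0.10690694] [ 0.18318631 -0.016021    0.34868636]
```

View pics/c9.png

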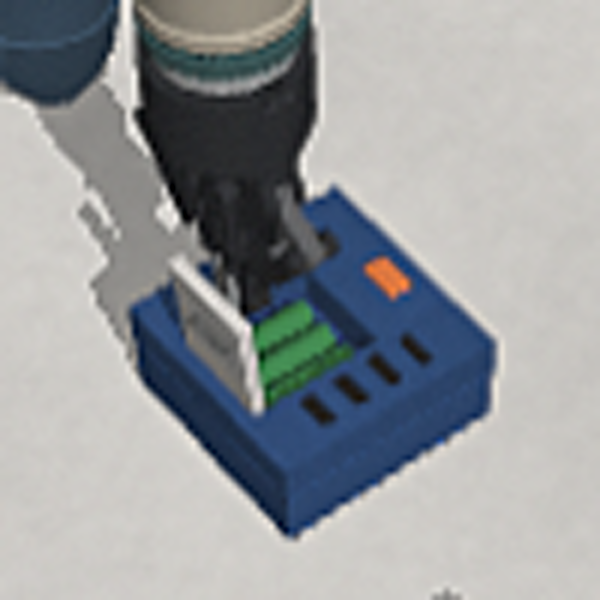

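Request:
send_rows(
  increments=[
    [0,0,-0.02,0,0],
    [0,0,-0.03,0,0],
    [0,0,0,-0.05,0],
    [0,0,0,-0.06,0],
    [0,0,-0.05,-0.05,0],
    [0,0,-0.05,0,0],
    [0,0,-0.05,0,0],
    [0,0,0,0,0],
  ],
)

```text
clock: 22.75
position: [0.3567, -0.1541, 0.2614]
ee_rot: [-0.0, 0.685, 0.729, -0.0]
contact_force: [0.3, -0.0, -0.2]
width: 0.0
```

```bash
python3 - <<'E'
from h import *
for n in("scene","top"):cv2.imwrite(f"pics/{n}10.png",manip.get_image(n)[:,:,::-1])
a=cv2.imread("pics/scene10.png");b=cv2.imread("pics/top10.png")
k=5
A=cv2.resize(a[110:190,270:350],None,fx=k,fy=k,interpolation=2);B=cv2.resize(b[190:270,335:415],None,fx=k,fy=k,interpolation=2)
hg=[0.51423966,-0.14455907,0.06417494]
for phi,c in((1.57,(0,0,255)),):
  L=[[.052-r*np.cos(phi)+.004*np.sin(phi),u*.028,.056+r*np.sin(phi)] for r,u in((0,-1),(.07,-1),(.07,1),(0,1))]
  P=pose(*hg,L)
  for n,im,o in(("scene",A,(270,110)),("top",B,(335,190))):
    cv2.polylines(im,[((proj(n,P)-o+.5)*k).astype(int).reshape(-1,1,2)],True,c,1)
cv2.imwrite("pics/c10.png",np.hstack([A,B]))
s=manip.get_state();print(s["position"],s["clock"])
E
```

```text
[ 0.35998001 -0.15496977  0.26158247] 22.85
```

View pics/c10.png

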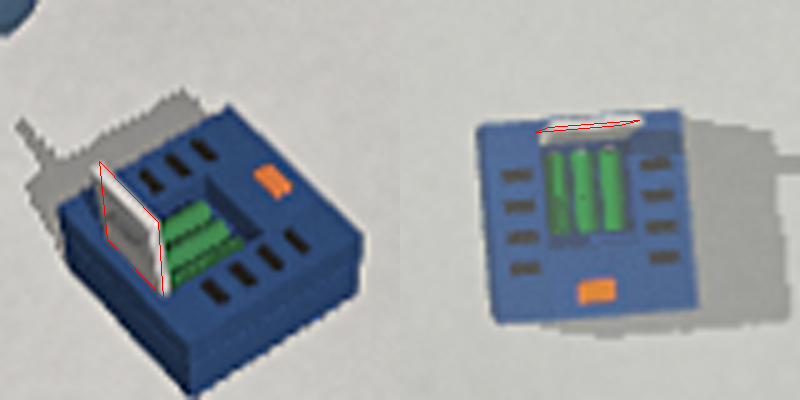

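View pics/top10.png

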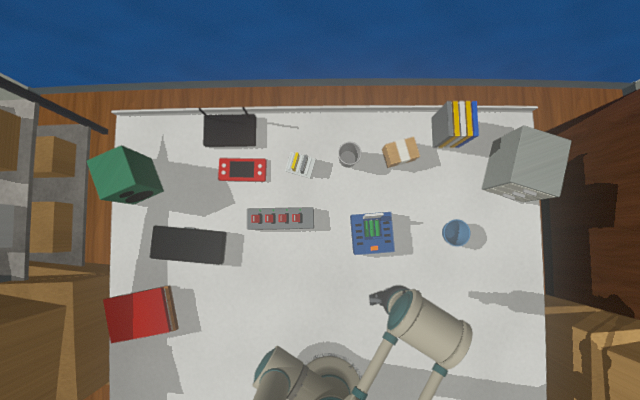

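The cover now matches the 1.57 rad outline. The toggles are off, the tab is in, the bystanders are unmoved, and the robot is clear.

```bash
python3 -c "
from rig import manip
print(manip.sign_off())"
```

```text
the job is handed in; nothing more can be done
None
```

The job is done and handed in at about 23 s of the 54 s allowed, with nothing visibly out of place in my last pictures.

- **Toggles:** I flipped all four off in one continuous drag from -y to +y, with the shut fingertip about 20 mm above the strip. A picture taken before I touched the tab showed all four paddles lying flat to +y.
- **Tab:** I pressed it until it stopped, at tip height 62 mm, where the force rose to 13 N. It then looked flush with the pack and the cover had tilted up.
- **Cover:** I pinched it by its two sides and swung it up. It first stood at about 1.44 rad, short of upright, so I nudged it with the shut fingertip. In the last pictures it matches the outline I drew for 1.57 rad, to roughly 0.1 rad.
- **Everything else:** the last pictures show the other things on the shelf where they were and the arm clear of everything. The highest wrist force I read was about 13 N. No check failed.

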